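Pull out the sprung tool tray and load it

ROBOT

A 6-joint arm with a two-finger parallel gripper is mounted at the origin on the work surface. World frame = base frame: x ahead of the robot, y to its left, z up, the work surface at z = 0. Lengths are in m, angles in rad, forces in N, time in s.
With the tool pointing down it reaches from about 0.3 to 0.825 m from the base axis. Payload 5.4 kg.
Tool frame: the origin (TCP) lies at the very end of the fingers, on their centre line; the grasp point (between the pads) lies 19 mm behind it; z points along the fingers, y is the line along which they close (so a half turn about z gives the same grasp; the last joint's range is limited). The gripper opens to 92 mm and grips with 3 to 60 N. Pads are 20 mm wide; open, the fingers measure 128 mm over their backs; the gripper's body (75 mm by 189 mm) begins 69 mm behind the grasp point.
Start: joints at [-1.364, 0.158, 1.597, -0, 1.386, -0.21], TCP at [0.233, -0.526, 0.215] pointing down, gripper open.
Joint ranges: [-2.91, 2.91], [-0.94, 2.29], [0.18, 2.7], [-1.29, 4.43], [0.17, 2.64], [-3, 3]. Speed limits (rad/s): [2.57, 2.57, 3.14, 3.14, 3.14, 3.14].

INTERFACE

Orientations are given as a rotation vector (axis times angle).
In Python, from workcell import bot gives the robot as it stands. Calls block until the motion is done:
- bot.goto(position, orientation): joint-space move of the TCP to a pose.
- bot.line_to(position, rot=None, max_speed=0.15): straight line of the TCP; rot=None keeps the orientation; max_speed is the mean speed in m/s.
- bot.set_joints(angles): joint-space move.
- bot.set_gripper(opening, newtons=None): opening from 0.0 (shut) to 1.0 (fully open); newtons is the grip in N (None keeps the last); returns when the fingers have stopped.
- bot.hold(seconds).
- bot.inverse_kinematics(position, orientation): joint angles nearest the present ones, or None.
- bot.read_camera(name): name is "side" or "top" or "wrist"; returns a dict with "pixels" (384x512x3 uint8, blue, green, red), "fx", "fy", "cx", "cy" (pixels), "R" (3x3) and "t" (3): a world point X has camera coordinates R X + t. Camera axes: x right, y down, z forward; pixel columns grow to the right and rows downward; lengths in m; the calibration is good to about 2 mm. A picture is of the moment at which its call begins. There is no depth.
A pose or a line that the arm cannot do raises bot.MotionError and nothing moves.
- bot.job_done(): hands the job in; it is judged then, once.
Readings, each from a call of its own:
- bot.current_clock(): time.
- bot.current_joints(): joint angles.
- bot.current_joint_vel(): joint speeds.
- bot.current_effort(): joint torques, N m.
- bot.current_ee_pos(): TCP position.
- bot.current_tool_rot(): TCP orientation.
- bot.current_contact_force(): force on the tool from outside, world axes, zero at the start.
- bot.current_ft_torque(): the same for the moment, N m.
- bot.current_opening(): opening from 0.0 (shut) to 1.0 (fully open).
- bot.current_grip_force(): force on a finger pad.
Only numpy, scipy, OpenCV 4.12 (cv2) and the standard library are available. Lean on these libraries where they do the work, as an engineer would, in place of code of your own. Each camera call takes 0.05 s, during which the arm holds its last target. There are 200 camera calls.

TASK

Pull the spring-loaded tray of the blue chest out by its red handle until it meets its stop, where it catches and stays out by itself; do not drag the chest along. Then put the file and the cold chisel into the tray, each lying fully inside it, and leave the tray out at its stop. Leave the oil can, the jar and the hammer where they are.

Things in the scene. Friction and masses are not known exactly. Their poses are not given: they have to be found in the camera images.
- chest: blue steel chest 240 deep x 260 wide x 89 high, standing loose on the bench, about 4 kg: a pull of some 25 N drags it. Origin: centre of underside; -x is its front, where the tray slides out. A clear guard with yellow edge, fixed to it, sticks out 45 mm from the front, 85 to 89 mm above the bench, over the handle: reach under it with the tool leaning 35 to 45 degrees, fingers forward and down
- tray_grip (a point): grip point on the tray's red handle, a level bar 24 wide (y), 26 high, sticking out 50 mm to -x from the tray's front: on its axis, 32 mm out, 42 mm above the bench; axes as the chest. Shut: 152 mm before the chest's origin. The spring pulls home with up to 10 N but flips over just before the stop and then holds the tray out. Travel 120 to 190 mm, stop to be felt: pull fades, then rises sharply
- tray_in (a point): point on the tray's inner floor, 14 mm above the bench, on its middle line, 63 mm behind the outside of its front: middle of the part open from above (114 mm, from front wall to guard edge) when the tray is out. Axes as the chest, moves with the tray. Inside the tray is 228 wide (y), 200 deep; side walls 4 mm thick rise 40 mm above the floor, the front wall (6 mm thick) 46 mm
- file: flat file, 190 long, lying along its x: wooden handle (24 wide, 18 high) to -x, dark steel blade (22 wide, 10 high) to +x, brass ferrule between. Origin: underside, at the ferrule's blade end, near the centre of mass; good grip here, across y
- file_tip (a point): blade end of the file, 100 mm from its origin, 5 mm above its underside
- file_butt (a point): handle end of the file, 90 mm from its origin, 9 mm above its underside
- chisel: cold chisel, 162 long, lying along its x: yellow shank (18 wide, 18 high) with a steel head at -x and a flat steel edge (26 wide, 10 high) at +x. Origin: underside, near the centre of mass; grip here, across y
- chisel_edge (a point): cutting end of the chisel, 75 mm from its origin, 5 mm above its underside
- chisel_head (a point): struck end of the chisel, 87 mm from its origin, 9 mm above its underside
- oil_can: yellow bottle of oil with red cap, 64 diameter, 130 high, standing; bystander. Origin: centre of its underside
- jar: glass jar with steel lid, 70 diameter, 85 high, standing; bystander. Origin: centre of its underside
- hammer: hammer, 280 long, lying along its x, handle to -x; bystander. Origin: underside, at mid-length
Not all that is in view belongs to the job. What is meant by the chisel is not turquoise, and is the smaller of those in its own colour.

How it is judged:
On the way:
1. the tray has been pulled out to its stop (x of tray_grip in the frame of chest below -0.31 m), for 0.2 s.
At the end, for the whole second after the job is handed in: the tray is out within 7 mm of its stop, and the file and the chisel lie still with both ends of each inside the tray's walls and lower than 32 mm above its floor (nothing propped on a wall) (x of tray_grip in the frame of chest below -0.31 m and x of file_tip in the frame of tray_in between -0.06 and 0.145 m and y of file_tip in the frame of tray_in between -0.117 and 0.117 m and z of file_tip in the frame of tray_in between -0.006 and 0.032 m and x of file_butt in the frame of tray_in between -0.06 and 0.145 m and y of file_butt in the frame of tray_in between -0.117 and 0.117 m and z of file_butt in the frame of tray_in between -0.006 and 0.032 m and linear speed of each of file, chisel below 0.02 m/s and x of chisel_edge in the frame of tray_in between -0.06 and 0.145 m and y of chisel_edge in the frame of tray_in between -0.117 and 0.117 m and z of chisel_edge in the frame of tray_in between -0.006 and 0.032 m and x of chisel_head in the frame of tray_in between -0.06 and 0.145 m and y of chisel_head in the frame of tray_in between -0.117 and 0.117 m and z of chisel_head in the frame of tray_in between -0.006 and 0.032 m); the robot touches nothing.
It fails at once if the chest was dragged or pushed more than 12 mm (distance of chest from where it was at the start of the episode above 0.012 m).
It fails at once if the oil can was moved more than 25 mm (distance of oil_can from where it was at the start of the episode above 0.025 m).
It fails at once if the jar was moved more than 25 mm (distance of jar from where it was at the start of the episode above 0.025 m).
It fails at once if the hammer was moved more than 25 mm (distance of hammer from where it was at the start of the episode above 0.025 m).
It also fails if it takes over 72 s, if anything falls off the work surface, if the arm or the gripper's body presses on something with over 40 N, if the wrist force passes 120 N, or if a joint passes its speed limit or range.

## Working session

There is one attempt and no reset: what is moved stays moved. The work goes in short steps, each a Python script; the robot and the scene stay as the last script left them, time stands still between calls to the robot, and variables do not carry over. Pictures are saved under pics/ and viewed, at most 10 in all, crops included, and the job is handed in when it is done.

```bash
ls; mkdir -p pics
python3 - <<'E'
from workcell import bot
import cv2,pickle
d={}
for n in("top","side"):
    c=bot.read_camera(n);d[n]=c;cv2.imwrite(f"pics/{n}0.png",c["pixels"]);print(n,c["fx"],c["fy"],c["cx"],c["cy"],c["R"],c["t"])
pickle.dump(d,open("cam0.pkl","wb"))
print(bot.current_clock(),bot.current_tool_rot(),bot.current_contact_force())
E
```

```text
pics
top 405.4289511783718 405.4289511783718 258.6692841793782 189.07342705242945 [[ 0.01749122 -0.99970676 -0.01674678]
 [-0.99431832 -0.0156331  -0.10529334]
 [ 0.10500066  0.01849333 -0.99430019]] [1.97271445e-05 5.03674532e-01 1.56856756e+00]
side 375.1569285775653 375.1569285775653 256.0772848160159 190.5694626847315 [[ 0.99428968 -0.10670975  0.00103007]
 [-0.07641629 -0.71869551 -0.6911131 ]
 [ 0.07448881  0.68708791 -0.72274589]] [-0.50880226  0.08116185  1.47785872]
0.1 [-3.07197286e+00 -6.49583544e-01 -9.16115632e-06] [-0.4194931  -0.39477115  0.61291383]
```

View pics/top0.png

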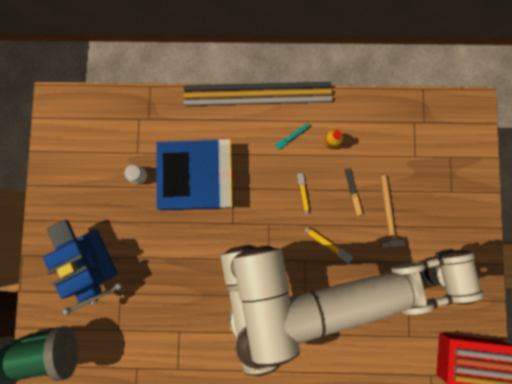

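View pics/side0.png

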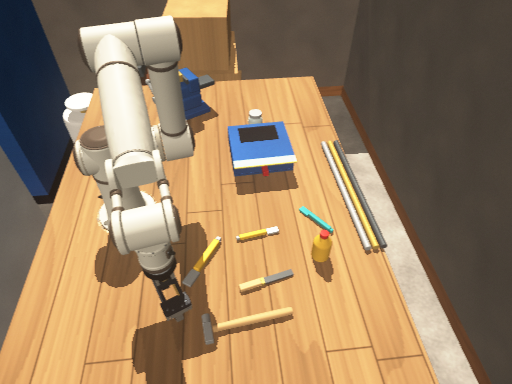

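The top view shows the chest at (195,175) with its front (guard, col ~225) facing image right, which is world -y. The small yellow chisel is at (303,193), the larger one at (328,244) and the file at (354,191). The hammer is at (390,210), the oil can at (335,140) and the jar at (135,174).

```bash
cat > h.py <<'E'
import numpy as np,cv2
from scipy.spatial.transform import Rotation as Ro
def ray(c,p,z):
    d=c["R"].T@np.array([(p[0]-c["cx"])/c["fx"],(p[1]-c["cy"])/c["fy"],1.]);o=-c["R"].T@np.asarray(c["t"])
    return o+d*(z-o[2])/d[2]
def proj(c,X):
    q=c["R"]@np.asarray(X)+c["t"];return np.array([c["fx"]*q[0]/q[2]+c["cx"],c["fy"]*q[1]/q[2]+c["cy"]])
def blobs(c,lo,hi,z,amin=15):
    m=cv2.inRange(cv2.cvtColor(c["pixels"],cv2.COLOR_BGR2HSV),lo,hi)
    for k in cv2.findContours(m,cv2.RETR_EXTERNAL,cv2.CHAIN_APPROX_NONE)[0]:
        if cv2.contourArea(k)>=amin:
            b=cv2.boxPoints(cv2.minAreaRect(k)); yield cv2.contourArea(k),k,b,np.array([ray(c,p,z) for p in b])
def rot(y,lean=0): # tool down, y axis = unit vec; rotvec
    pass
E
python3 - <<'E'
import pickle;from h import *
np.set_printoptions(precision=3,suppress=True)
d=pickle.load(open("cam0.pkl","rb"));c=d["top"]
for nm,lo,hi,z in(("yel",(18,150,120),(32,255,255),.012),("blue",(105,150,60),(125,255,255),.089),("white",(0,0,150),(40,90,255),.087),("dark",(90,0,30),(130,120,120),.008)):
    for a,k,b,w in blobs(c,lo,hi,z): print(nm,a,b.mean(0),w[:,:2].tolist() if a<8000 else'')
s=c["pixels"];hs=cv2.cvtColor(s,cv2.COLOR_BGR2HSV)
cr=cv2.resize(s[110:270,140:420],None,fx=2.8,fy=2.8,interpolation=cv2.INTER_CUBIC);cv2.imwrite("pics/topz.png",cr)
for p in((350,180),(357,205),(345,200),(226,170),(190,150)):print(p,hs[p[1],p[0]])
E
```

```text
yel 130.5 [482.854 381.169] [[-0.20312209537865222, -0.7394801109573041], [-0.18755710560351435, -0.7419990931994047], [-0.2078439463667172, -0.9486421691331899], [-0.2233270755037975, -0.9459184645630561]]
yel 133.5 [ 64.7 270.4] [[0.17435329873124394, 0.800148755350482], [0.2032444539865866, 0.7451127662245229], [0.17112726697594588, 0.7263618339031508], [0.1423441069773685, 0.7812931338047455]]
yel 161.0 [322.346 240.231] [[0.3314508359404638, -0.18134032265376004], [0.3551199220011768, -0.19687944635805718], [0.28473789070332106, -0.3058225417277805], [0.26130530176040057, -0.29022553417899793]]
yel 122.0 [303.829 197.03 ] [[0.5248759735814521, -0.14999452275335132], [0.5292494968968551, -0.1725689149101109], [0.42808041507582845, -0.19088380242171002], [0.42373929142641026, -0.16846272381701502]]
yel 120.0 [330.734 139.514] [[0.7121958122058811, -0.23517095549063305], [0.7523574536439943, -0.27868310010589425], [0.7068780347151358, -0.31852945239431996], [0.6669467463844894, -0.27508099482128034]]
yel 646.0 [257.508  92.808] [[0.8991112904106184, 0.3212565816381748], [0.92294615
[... 4780 characters left out ...]
 [213.  50.] [[1.0329047072372386, 0.22149091610838686], [1.072545099356996, 0.2037469898332388], [1.0563826389200148, 0.1716921978215138], [1.01683761058595, 0.18948754419497302]]
dark 21.5 [ 65.452 261.613] [[0.18415340799989885, 0.8362980052306248], [0.24270462076595828, 0.6994192249581754], [0.2287125010597485, 0.6926834796684493], [0.17025115147714776, 0.8294414105686483]]
dark 17.0 [ 67.529 241.382] [[0.27039637781129044, 0.8116719068496503], [0.3123227117337947, 0.7173367184519355], [0.30063699498976953, 0.711545859432426], [0.2587647203062617, 0.8058123682876126]]
(350, 180) [30 23 66]
(357, 205) [ 16 155 216]
(345, 200) [ 14 168 141]
(226, 170) [ 18  53 184]
(190, 150) [107 186 114]
```

View pics/topz.png

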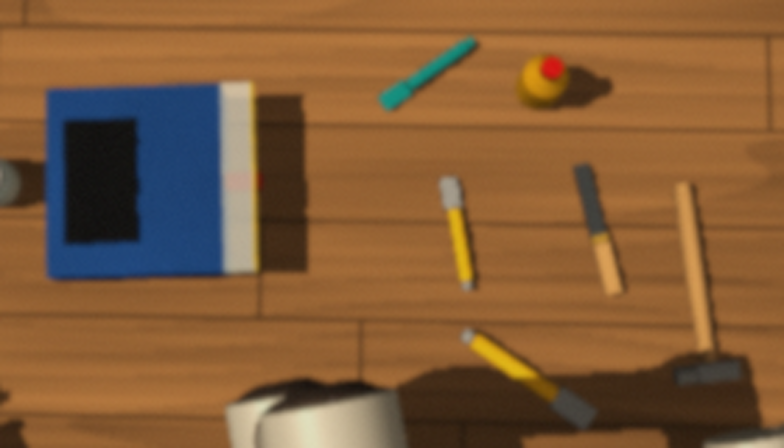

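```bash
cat >> h.py <<'E'
def tool(yaw,lean=0):
    """rotvec: tool z = down tipped by lean towards heading yaw; tool y horizontal, square to it"""
    f=np.array([np.cos(yaw),np.sin(yaw),0]);z=np.sin(lean)*f-np.cos(lean)*np.array([0,0,1.])
    y=np.array([f[1],-f[0],0]) ; return Ro.from_matrix(np.c_[np.cross(y,z),y,z]).as_rotvec()
E
python3 - <<'E'
from h import *;from workcell import bot;import pickle
np.set_printoptions(precision=3,suppress=True)
d=pickle.load(open("cam0.pkl","rb"))["top"]
print("red",ray(d,(227.5,175),.055))
yaw=np.radians(92.5);ln=np.radians(40);f=np.array([np.cos(yaw),np.sin(yaw),0])
g=np.array([.555,.128,.042])
zt=Ro.from_rotvec(tool(yaw,ln)).as_matrix()[:,2]
for s in(1,-1):
  R=Ro.from_rotvec(tool(yaw,ln))*Ro.from_euler('z',0 if s>0 else np.pi)
  for q in(0,.19):print(s,q,bot.inverse_kinematics(g+zt*.019-f*q,R.as_rotvec()))
v=g-zt*.17+[0,0,.02];print(v)
bot.goto(v,tool(yaw,ln))
c=bot.read_camera("wrist");pickle.dump(c,open("w1.pkl","wb"));cv2.imwrite("pics/w1.png",c["pixels"]);print(bot.current_joints(),-c["R"].T@c["t"],bot.current_clock(),bot.current_contact_force())
E
```

```text
red [0.554 0.13  0.055]
1 0 [-0.331  0.49   1.762  0.678  1.266 -0.711]
1 0.19 [-0.614  0.608  1.583  0.538  1.445 -0.864]
-1 0 [-0.331  0.49   1.762  0.678  1.266  2.431]
-1 0.19 [-0.614  0.608  1.583  0.538  1.445  2.277]
[0.56  0.019 0.192]
[-0.522  0.309  1.619  0.575  1.625 -0.656] [ 0.561 -0.035  0.372] 2.3833 [ 0.518 -0.212 -0.251]
```

View pics/w1.png

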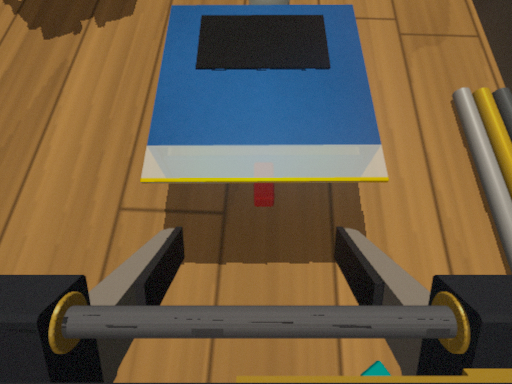

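The wrist view shows the chest head-on. The yellow guard edge runs along row 180 (cols 141–387), and the red handle is at (264,190) with its lower end near row 206.

Run:
```python
from h import *;import pickle
np.set_printoptions(precision=4,suppress=True)
c=pickle.load(open("w1.pkl","rb"));hs=cv2.cvtColor(c["pixels"],cv2.COLOR_BGR2HSV)
m=cv2.inRange(hs,(24,180,120),(34,255,255));m[:150]=0;m[200:]=0
ys,xs=np.nonzero(m);p=np.polyfit(xs,ys,1);x0,x1=xs.min(),xs.max()+1
a,b=ray(c,(x0,np.polyval(p,x0)),.087),ray(c,(x1,np.polyval(p,x1)),.087);e=b-a
print("edge",a,b,np.linalg.norm(e),"yaw",np.degrees(np.arctan2(e[1],e[0]))+90,"mid",(a+b)/2)
m=cv2.inRange(hs,(105,150,40),(125,255,255));k=max(cv2.findContours(m,0,2)[0],key=cv2.contourArea)
q=cv2.approxPolyDP(cv2.convexHull(k),8,True)[:,0];W=np.array([ray(c,t,.089) for t in q]);print(q.tolist(),W[:,:2].tolist())
m=cv2.inRange(hs,(0,150,60),(6,255,255))|cv2.inRange(hs,(174,150,60),(180,255,255));m[:182]=0;m[260:]=0
ys,xs=np.nonzero(m)
for r in range(183,210,3):
  t=xs[ys==r]
  if len(t):print(r,t.min(),t.max()+1,c["pixels"][r,263],ray(c,(t.min(),r),.055)[:2],ray(c,(t.max()+1,r),.055)[:2],ray(c,(263,r),.029)[:2])
```

```text
edge [0.4298 0.1072 0.087 ] [0.8256 0.1337 0.087 ] 0.3967400584509163 yaw 93.82774915943591 mid [0.6277 0.1204 0.087 ]
[[351, 5], [376, 141], [148, 144], [172, 6]] [[0.6760370215193217, 0.40266122851333136], [0.6841453204669073, 0.16797042689930958], [0.42999731279898173, 0.1534740427555899], [0.4190035694074623, 0.3897475907791861]]
183 254 273 [ 32  40 115] [0.5489 0.127 ] [0.5712 0.1279] [0.5593 0.1408]
186 254 274 [ 31  32 115] [0.5491 0.1231] [0.5724 0.1241] [0.5595 0.1365]
189 254 274 [ 27  33 113] [0.5493 0.1192] [0.5725 0.1202] [0.5596 0.1323]
192 254 274 [ 37  38 117] [0.5495 0.1154] [0.5726 0.1163] [0.5598 0.1282]
195 254 274 [ 30  28 117] [0.5497 0.1115] [0.5727 0.1125] [0.5599 0.124 ]
198 254 274 [ 21  30 125] [0.5498 0.1078] [0.5727 0.1087] [0.5601 0.1199]
201 254 274 [ 26  27 111] [0.55  0.104] [0.5728 0.1049] [0.5602 0.1159]
204 254 273 [ 29  26 112] [0.5502 0.1003] [0.5718 0.1012] [0.5603 0.1118]
```

Run:
```python
from h import *;import pickle
c=pickle.load(open("w1.pkl","rb"));hs=cv2.cvtColor(c["pixels"],cv2.COLOR_BGR2HSV)
m=cv2.inRange(hs,(24,180,120),(34,255,255));m[:150]=0;m[200:]=0;m[:,420:]=0
ys,xs=np.nonzero(m);p=np.polyfit(xs,ys,1);x0,x1=xs.min(),xs.max()+1
a,b=ray(c,(x0,np.polyval(p,x0)),.087),ray(c,(x1,np.polyval(p,x1)),.087);e=b-a
print("edge",a,b,np.linalg.norm(e),"yaw",np.degrees(np.arctan2(e[1],e[0]))+90,"mid",(a+b)/2)
```

```text
edge [0.42931929 0.1093974  0.087     ] [0.69308841 0.12151844 0.087     ] 0.2640474727962049 yaw 92.63107469182758 mid [0.56120385 0.11545792 0.087     ]
```

```bash
cat >> h.py <<'E'
YAW=np.radians(92.65);LN=np.radians(40);F=np.array([np.cos(YAW),np.sin(YAW),0]);L=np.array([-F[1],F[0],0]) # chest x, y axes
G=np.array([.5605,.128,.042]);RV=tool(YAW,LN);ZT=Ro.from_rotvec(RV).as_matrix()[:,2]
E
python3 - <<'E'
from h import *;from workcell import bot
np.set_printoptions(precision=3,suppress=True)
T=G+ZT*.019
bot.goto(T-ZT*.1,RV);f0=bot.current_contact_force();print("free",f0,bot.current_ft_torque())
bot.line_to(T,RV,.08);print("in",bot.current_contact_force()-f0)
bot.set_gripper(0,4);print("shut4",bot.current_opening()*.092,bot.current_contact_force()-f0,bot.current_grip_force(),bot.current_ee_pos()-T,bot.current_clock())
c=bot.read_camera("wrist");cv2.imwrite("pics/w2.png",c["pixels"])
E
```

```text
free [ 0.414 -1.222  0.853] [-0.32  -0.115  0.   ]
in [0.569 1.198 0.488]
shut4 0.024160680465595497 [ 1.962  2.317 -2.446] 3.9989718049764633 [ 0. -0.  0.] 5.3167
```

View pics/w2.png

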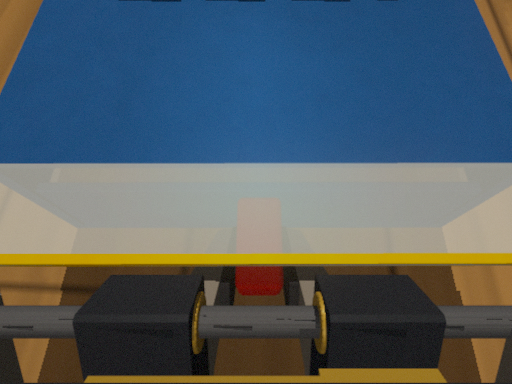

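The fingers close to 24.2 mm on the red bar (256,270), centred and under the guard, with almost no side load. Next is the pull, in guarded steps.

Run:
```python
from h import *;from workcell import bot
np.set_printoptions(precision=2,suppress=True)
T=G+ZT*.019;f0=np.array([.9,0,1.2])
bot.set_gripper(0,35);print(bot.current_contact_force()-f0)
d=0;faded=False;log=[]
while d<.196:
    d+=.010 if d<.095 else .003
    bot.line_to(T-F*d,RV,.06 if d<.1 else .03)
    f=bot.current_contact_force()-f0;p=f@F;log.append((round(d*1000),round(p,1),round(f@L,1),round(f[2],1)))
    if d>.1 and p<3.5: faded=True
    if (faded and p>10) or p>19: break
print(log,faded,bot.current_opening()*92,bot.current_clock())
```

```text
[ 2.97  2.29 -4.11]
[(10, np.float64(4.2), np.float64(-4.3), np.float64(-4.7)), (20, np.float64(4.4), np.float64(-5.6), np.float64(-4.9)), (30, np.float64(5.6), np.float64(-4.5), np.float64(-4.7)), (40, np.float64(6.2), np.float64(-5.0), np.float64(-5.1)), (50, np.float64(6.9), np.float64(-5.3), np.float64(-5.0)), (60, np.float64(6.5), np.float64(-6.0), np.float64(-5.3)), (70, np.float64(9.3), np.float64(-5.1), np.float64(-4.3)), (80, np.float64(7.9), np.float64(-5.3), np.float64(-5.0)), (90, np.float64(9.1), np.float64(-4.7), np.float64(-5.2)), (100, np.float64(10.6), np.float64(-5.3), np.float64(-5.5)), (103, np.float64(9.4), np.float64(-5.2), np.float64(-3.8)), (106, np.float64(10.1), np.float64(-5.0), np.float64(-4.7)), (109, np.float64(9.8), np.float64(-5.8), np.float64(-3.1)), (112, np.float64(10.1), np.float64(-5.8), np.float64(-5.0)), (115, np.float64(9.9), np.float64(-5.0), np.float64(-5.4)), (118, np.float64(10.0), np.float64(-4.9), np.float64(-3.3)), (121, np.float64(8.6), np.float64(-4.5), np.float64(-4.4)), (124, np.float64(9.2), np.float64(-4.6), np.float64(-4.4)), (127
[... 229 characters left out ...]
2.9)), (139, np.float64(7.1), np.float64(-3.8), np.float64(-3.0)), (142, np.float64(5.1), np.float64(-3.3), np.float64(-3.2)), (145, np.float64(3.3), np.float64(-3.1), np.float64(-2.3)), (148, np.float64(2.8), np.float64(-4.0), np.float64(-3.1)), (151, np.float64(0.3), np.float64(-3.0), np.float64(-3.3)), (154, np.float64(-1.1), np.float64(-1.9), np.float64(-3.5)), (157, np.float64(-2.2), np.float64(-1.9), np.float64(-3.3)), (160, np.float64(-3.6), np.float64(-2.3), np.float64(-2.8)), (163, np.float64(-5.0), np.float64(-1.7), np.float64(-2.1)), (166, np.float64(3.4), np.float64(-2.8), np.float64(-2.0)), (169, np.float64(11.5), np.float64(-2.9), np.float64(-3.1))] True 23.999599018979232 14.5
```

The spring flipped at about 152 mm and the stop was felt at about 165 mm. Next I release, withdraw, check that the tray stays out, and look at the tools.

Run:
```python
from h import *;from workcell import bot;import pickle
np.set_printoptions(precision=3,suppress=True)
T=G+ZT*.019-F*.166
bot.line_to(T,RV,.05);bot.set_gripper(0.7)
bot.line_to(T-ZT*.13,RV,.2)
bot.goto([.49,-.30,.28],tool(YAW,0))
d={n:bot.read_camera(n) for n in("wrist","top","side")};pickle.dump(d,open("cam2.pkl","wb"))
w=cv2.resize(d["wrist"]["pixels"],(512,384));cv2.imwrite("pics/a.png",np.vstack([w,])) 
cv2.imwrite("pics/a.png",np.hstack([cv2.resize(w,(400,300)),cv2.resize(d["top"]["pixels"][100:280,130:370],(400,300))]))
print(bot.current_clock(),-d["wrist"]["R"].T@d["wrist"]["t"],bot.current_joints())
```

```text
17.425 [ 0.486 -0.226  0.449] [-0.759  0.124  1.511  0.001  1.511 -0.806]
```

View pics/a.png

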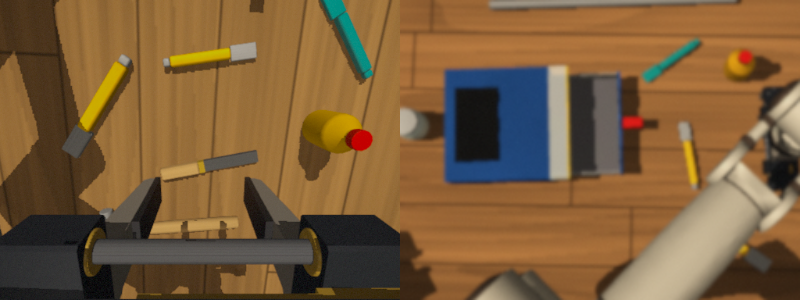

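The tray stays out, empty, with its handle at the right of the top view. In the wrist view (400-px panel) the chisel runs (165,63)–(255,50) and the file runs (162,174)–(257,157), ferrule near (200,167).

Run:
```python
from h import *;import pickle
np.set_printoptions(precision=4,suppress=True)
d=pickle.load(open("cam2.pkl","rb"));c=d["wrist"];hs=cv2.cvtColor(c["pixels"],cv2.COLOR_BGR2HSV)
def meas(n,box,nomlen,zt,lohi):
    x0,y0,x1,y1=box;m=np.zeros(hs.shape[:2],np.uint8)
    for lo,hi in lohi:m|=cv2.inRange(hs,lo,hi)
    q=np.zeros_like(m);q[y0:y1,x0:x1]=m[y0:y1,x0:x1]
    k=max(cv2.findContours(cv2.morphologyEx(q,cv2.MORPH_CLOSE,np.ones((5,5))),0,1)[0],key=cv2.contourArea)
    W=np.array([ray(c,p,zt)[:2] for p in k[:,0]]).astype(np.float32);(cx,sz,a)=cv2.minAreaRect(W)
    B=cv2.boxPoints((cx,sz,a));e=max((B[1]-B[0],B[2]-B[1]),key=np.linalg.norm);e*=np.sign(e[0])
    print(n,"centre",cx,"size",sz,"yaw",np.degrees(np.arctan2(e[1],e[0])));return k
cb=(195,45,345,100);fb=(195,185,345,240)
gray=((0,0,50),(180,90,255));yel=((20,150,90),(32,255,255))
meas("chisel",cb,.162,.012,[gray,yel]);meas("chisel yellow",cb,.162,.016,[yel])
meas("file blade",fb,.1,.008,[((0,0,30),(180,95,140))])
for x in range(205,335,9):
    y=int(round(223+(x-207)*(201-223)/122)); print(x,y,hs[y,x],hs[y-14,x])
```

```text
chisel centre (0.49431875348091125, -0.1710413098335266) size (0.16172710061073303, 0.026437386870384216) yaw 10.112304
chisel yellow centre (0.47836628556251526, -0.17390656471252441) size (0.10430111736059189, 0.01999673992395401) yaw 10.230075
file blade centre (0.5457780361175537, -0.35690900683403015) size (0.10369379818439484, 0.024545663967728615) yaw 13.623272
205 223 [ 17 160 143] [ 16 157 154]
214 222 [ 19 138 203] [ 16 154 156]
223 220 [ 18 141 202] [ 16 154 142]
232 218 [ 19 135 204] [ 17 162 151]
241 217 [ 19 143 201] [ 16 154 151]
250 215 [ 18 140 201] [ 17 153 153]
259 214 [ 23 213 183] [ 17 154 161]
268 212 [22 31 91] [ 17 156 157]
277 210 [15 30 85] [ 17 159 152]
286 209 [16 32 89] [ 17 151 159]
295 207 [19 23 87] [ 16 157 166]
304 206 [18 35 87] [ 17 159 154]
313 204 [23 26 88] [ 17 159 154]
322 202 [19 32 88] [ 16 153 155]
331 201 [ 17 159 157] [ 17 161 154]
```

Both measured sizes match the given ones: chisel 162×26, blade 100×24. Picking the file first.

```bash
cat >> h.py <<'E'
TI=G-F*.070; TI=np.array([TI[0],TI[1],.014])
def tray(x,y,z): return TI+F*x+L*y+[0,0,z]
PY=YAW-np.pi/2
E
python3 - <<'E'
from h import *;from workcell import bot
np.set_printoptions(precision=3,suppress=True)
p=np.array([.4972,-.3686,.003]);up=np.array([0,0,.13]);a=np.radians(13.5)
R=tool(a);Rp=tool(PY);t=tray(.022,.005,.006)
print(TI,t,bot.inverse_kinematics(p,R),bot.inverse_kinematics(t,Rp))
bot.goto(p+up,R);bot.line_to(p,R,.12)
print("down",bot.current_contact_force());bot.set_gripper(0,30)
print("grip",bot.current_opening()*92,bot.current_grip_force(),bot.current_contact_force())
bot.line_to(p+up,R,.15);print("lift",bot.current_opening()*92,bot.current_contact_force(),bot.current_clock())
c=bot.read_camera("wrist");cv2.imwrite("pics/f.png",c["pixels"])
E
```

```text
[0.564 0.058 0.014] [0.558 0.08  0.02 ] [-0.833  0.509  1.606  0.     1.026  0.502] [-0.072  0.362  1.77   0.     1.01   1.452]
down [0.468 0.269 0.149]
grip 21.696841074950587 29.99775141477585 [-0.596  2.196  1.881]
lift 21.34537123482752 [ 0.862  0.332 -3.302] 21.5833
```

View pics/f.png

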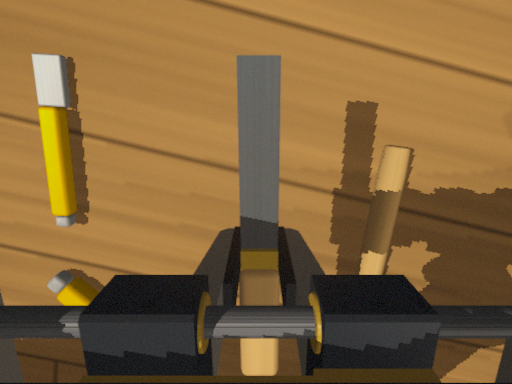

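The file is held at its ferrule (260,260), straight and aligned between the fingers.

Run:
```python
from h import *;from workcell import bot;import pickle
np.set_printoptions(precision=3,suppress=True)
c=bot.read_camera("wrist");P=bot.current_ee_pos()
X=ray(c,(259,56),.138);print("tip-from-tcp",np.linalg.norm((X-P)[:2]),np.degrees(np.arctan2(*(X-P)[[1,0]])))
Rp=tool(PY);t=tray(.022,.005,.006)
bot.line_to(P+[0,0,.08],None,.15)
bot.goto(t+[0,0,.15],Rp);bot.line_to(t+[0,0,.06],Rp,.12);f0=bot.current_contact_force()
z=.06
while z>0:
    z=max(z-.015,0);bot.line_to(t+[0,0,z],Rp,.06);f=bot.current_contact_force()-f0
    if np.linalg.norm(f)>6:print("contact",z,f);break
print(z,f)
bot.set_gripper((bot.current_opening()*.092+.007)/.092)
bot.line_to(t+[0,0,.12],Rp,.12)
bot.goto(t-F*.05+[0,0,.2],tool(YAW))
d={n:bot.read_camera(n) for n in("wrist","top")};pickle.dump(d,open("cam3.pkl","wb"));cv2.imwrite("pics/p1.png",d["wrist"]["pixels"]);print(bot.current_clock())
```

```text
tip-from-tcp 0.1014309114397621 12.665633488633079
0.0 [ 0.797 -0.083 -0.346]
29.5583
```

View pics/p1.png

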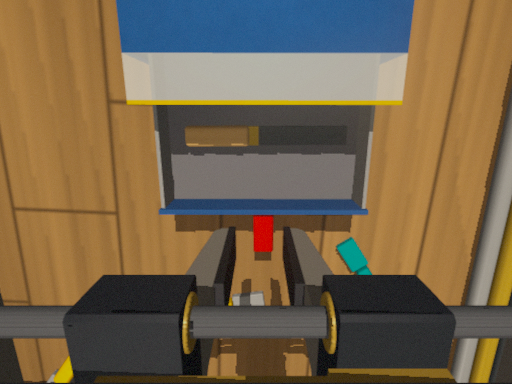

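The file lies in the tray, rows 126–146, cols 185–347, close to the guard (yellow edge at row 102). I'll check it against the tray frame.

Run:
```python
from h import *;import pickle
np.set_printoptions(precision=4,suppress=True)
c=pickle.load(open("cam3.pkl","rb"))["wrist"]
def tf(p,z):w=ray(c,p,z)-TI;return np.array([w@F,w@L])*1000
for n,p,z in(("butt",(185,136),.03),("tip",(347,135),.024),("blade near edge",(300,145),.022),("blade far edge",(300,126),.024),("handle near",(210,146),.03),("front wall outer top",(263,212),.06),("front wall inner top",(263,202),.06),("guard edge",(263,104),.087),("left wall",(157,205),.054),("right wall",(368,205),.054),("handle end l",(254,250),.055),("handle end r",(273,250),.055)):print(n,tf(p,z))
```

```text
butt [20.0954 92.5931]
tip [ 20.4567 -98.1639]
blade near edge [  8.6172 -43.1075]
blade far edge [ 30.966  -42.0853]
handle near [ 8.4628 63.9173]
front wall outer top [-63.5116   1.7428]
front wall inner top [-51.5689   1.7617]
guard edge [54.0946  2.2589]
left wall [-56.7402 124.57  ]
right wall [ -57.1778 -119.9874]
handle end l [-113.3368   12.4526]
handle end r [-113.375   -10.4518]
```

The file sits as planned (x≈20, y −98…92 mm), and the tray front is where computed. Next is the chisel.

Run:
```python
from h import *;from workcell import bot;import pickle
np.set_printoptions(precision=3,suppress=True)
p=np.array([.5002,-.1699,.003]);up=np.array([0,0,.13]);R=tool(np.radians(10.1))
bot.set_gripper(.7);bot.goto(p+up,R);bot.line_to(p,R,.12);bot.set_gripper(0,30)
print("grip",bot.current_opening()*92,bot.current_contact_force())
bot.line_to(p+up+[0,0,.06],R,.15);print("lift",bot.current_opening()*92,bot.current_contact_force())
op=bot.current_opening()*.092
if op<.012: raise SystemExit("no grip")
Rp=tool(PY);t=tray(-.024,-.015,.007)
bot.goto(t+[0,0,.15],Rp);bot.line_to(t+[0,0,.06],Rp,.12);f0=bot.current_contact_force()
z=.06
while z>0:
    z=max(z-.01,0);bot.line_to(t+[0,0,z],Rp,.06);f=bot.current_contact_force()-f0
    if np.linalg.norm(f)>5:print("contact");break
print(z,f)
bot.set_gripper((op+.006)/.092);print(bot.current_contact_force()-f0)
bot.line_to(t+[0,0,.12],Rp,.12)
bot.goto(tray(-.05,0,.22),tool(YAW))
d={n:bot.read_camera(n) for n in("wrist","top")};pickle.dump(d,open("cam4.pkl","wb"));cv2.imwrite("pics/p2.png",d["wrist"]["pixels"]);print(bot.current_clock())
```

```text
grip 17.695102279041855 [-1.292  2.524  1.562]
lift 17.819218107925515 [ 0.449 -0.552 -3.688]
0 [-0.764  0.507 -2.006]
[-0.45   1.159  0.639]
41.3083
```

View pics/p2.png

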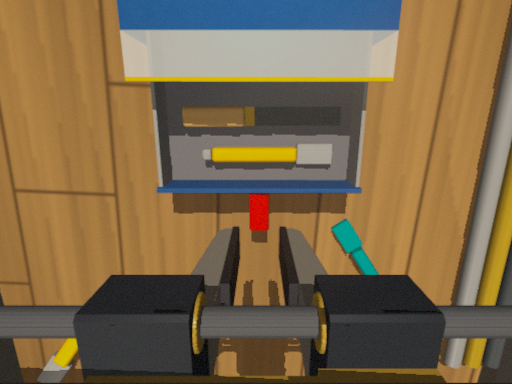

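The file (row 116, cols 183–340) and the chisel (row 154, cols 203–331) both lie flat inside the tray. One last check of the tray's position, then I hand in.

Run:
```python
from h import *;from workcell import bot;import pickle
c=pickle.load(open("cam4.pkl","rb"))["wrist"]
def tf(p,z):w=ray(c,p,z)-TI;return np.round(np.array([w@F,w@L])*1000,1)
r=[tf(p,z) for p,z in(((260,192),.06),((260,81),.087),((203,154),.03),((331,154),.024),((183,116),.03),((340,115),.024))];print(r)
if abs(r[0][0]+63)<4 and abs(r[1][0]-57)<5: bot.hold(.3);print(bot.job_done())
```

```text
[array([-65.5,   0.1]), array([54. ,  0.1]), array([-24.8,  70.2]), array([-25.8, -88.9]), array([20.5, 91.8]), array([ 21.2, -96.8])]
the job is handed in; nothing more can be done
None
```

The job is handed in: the tray is out at its stop (about 165 mm of travel) with the file and the cold chisel lying flat inside it. The last check showed the chest still in place to within a few mm, and the arm touched neither the oil can, the jar nor the hammer; no verdict came back.

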